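# Open the jar test pot and return the sample

### The arm

A 7-joint arm with a two-finger parallel gripper is mounted at the origin on a cart in front of the work surface, level with it; the furniture and walls round the work are solid. World frame = base frame: x ahead of the robot, y to its left, z up, the work surface at z = 0. Lengths are in m, angles in rad, forces in N, time in s.
With the tool pointing down it reaches from about 0.425 to 0.95 m from the base axis. Payload 4.7 kg.
Tool frame: the origin (TCP) lies between the finger pads; the fingertips stand 25 mm ahead of it and the grasp point (between the pads) lies 6 mm ahead of it; z points along the fingers, y is the line along which they close (so a half turn about z gives the same grasp; the last joint's range is limited). The gripper opens to 85 mm and grips with 20 to 120 N. Pads are 22 mm wide; open, the fingers measure 114 mm over their backs; the gripper's body (76 mm by 85 mm) begins 54 mm behind the grasp point. The pads swing forward as they close: fully open they stand 13 mm farther back than shut.
Start: joints at [-1.216, 0.469, -0.049, 1.532, 0.024, 1.141, -0.082], TCP at [0.253, 0.626, 0.256] pointing down, gripper open.
Joint ranges: [-2.59, 2.59], [-0.33, 1.99], [-1.39, 1.29], [0.1, 2.45], [-1.04, 4.18], [0.21, 1.99], [-2.66, 2.66]. Speed limits (rad/s): [2.57, 2.57, 3.14, 3.14, 3.14, 3.14, 3.14].

### API

Orientations are given as a 3x3 rotation matrix whose columns are the frame's x, y, z axes.
In Python, from rig import * gives the robot as it stands. Calls block until the motion is done:
- movep(position, orientation): joint-space move of the TCP to a pose.
- move_l(position, attitude=None, feed=0.15, until_force=None): straight line of the TCP; attitude=None keeps the orientation; feed is the mean speed in m/s. With until_force (N) it stops when the force on the tool has changed by that much, and returns True; else False.
- move_joints(angles): joint-space move.
- command_gripper(opening, newtons=None): finger opening in m; newtons is the grip in N (None keeps the last); returns when the fingers have stopped.
- sleep(seconds).
- inverse_kinematics(position, orientation): joint angles nearest the present ones, or None.
- sense(): the state.
- camera(name): name is "scene" or "top" or "wrist"; returns (picture, depth): 384x512x3 uint8, red, green, blue; 384x512 float32, m along the optical axis (not along the pixel's ray), 0 where there is no reading.
- camera_params(name): a dict with "K" (3x3 intrinsics, pixels), "position" and "rotation" of the camera in the world; the wrist camera has in their place "tool_from_camera" (4x4, takes a point from camera to tool coordinates, whose origin is the TCP and whose axes are the flange's). Camera axes: x right, y down, z forward; pixel columns grow to the right and rows downward; lengths in m; the calibration is good to about 2 mm. A picture is of the moment at which its call begins: read the wrist's pose just before it. camera_params takes no time and is no camera call.
A pose or a line that the arm cannot do raises Unreachable and nothing moves.
- finish_job(): hands the job in; it is judged then, once.
The state is a dict: "time_s": time; "joint_pos": joint angles; "qd": joint speeds; "joint_efforts": joint torques, N m; "position": TCP position; "tcp_rot": TCP orientation; "wrist_force": force on the tool from outside, world axes, zero at the start; "ft_torque": the same for the moment, N m; "finger_gap": finger opening in m; "gripper_force": force on a finger pad.
Only numpy, scipy, OpenCV 4.12 (cv2) and the standard library are available. Lean on these libraries where they do the work, as an engineer would, in place of code of your own. Each camera call takes 0.05 s, during which the arm holds its last target. There are 200 camera calls.

### The job

The seal test is over: back the wing nut on the steel test pot well off until its flange clears the lip, swing its hinged bolt right out of the lid's slotted lug, and lay the lid fully back on its hinge. Then lift the jar out and stand it upright in the gap in the short row of three like jars, in line with them and touching neither neighbour. Set it down rather than drop it, and do not tip it or shove the things round about.

Things in the scene. Friction and masses are not known exactly. Their poses are not given: they have to be found in the camera images.
- test_pot: the fixed round steel test pot; origin under its centre on the table. Its -x points to the wing nut and bolt, +x to the lid hinge. Base 156 mm across; rim flange 160 mm, its top 70 mm up round a 124 mm opening; inner floor 16 mm up. Shut lid: flange to 81 mm high, bell 120 mm across narrowing to its flat 88 mm top, 127 mm up. A dial gauge juts out to 96 mm at +y, a cock to 86 mm at -y
- wing_nut (a joint): turn of the wing nut on its bolt, rad: 0 tight, grows anticlockwise seen from above (loosening), stop at 4 (captive). It rises 2.1 mm per rad on a quick thread with a steady drag of 0.1 N m and stays where left. Tight, its 24 mm flange sits behind a 3.5 mm lip across the lug's end and locks bolt and lid; it must rise past the lip (over 2 rad), and from about 2.7 rad the bolt swings out freely
- nut_wings (a point): middle of the wing nut's blade, where to grip: an upright plate 9 mm thick. x along the blade (68 mm over its two round ears), y across its flat sides, z along the bolt. The blade reaches from 23 mm below to 7 mm above (ears 15 mm above); the hub, 22 mm across, starts 23 mm below, the flange's underside is 39 mm below. Tight: 123 mm above the table, 105 mm from the bolt's hinge
- eyebolt (a joint): swing of the hinged eyebolt, rad: 0 upright in the lid's slotted lug, grows as it swings outward (to the pot's -x) and down, stop at 1.3. Once loosened and leaning out past about 0.2 it drops by itself to the stop. Shank 12 mm, slot 15 mm, open outward; the lug's two prongs (39 mm over both, top 84 mm above the table, lip 3.5 mm higher) end 126 mm from the pot's centre
- bolt_hinge (a point): centre of the eyebolt's hinge pin, 18 mm above the table and 108 mm from the pot's centre; the pin runs along this frame's y, -x points outward (the way the bolt swings)
- lid (a joint): opening of the lid, rad: 0 shut, stop at 1.75 (leaning back). It weighs 0.55 kg; let go below about 1.35 rad it falls shut, beyond 1.45 it drops slowly back to its stop by itself. The nut's flange holds it shut while the bolt stands in the lug
- lid_hinge (a point): centre of the lid's hinge pin at the back of the pot, 77 mm above the table, 88 mm from the pot's centre; the pin runs along this frame's y, -x points across the pot to the wing nut
- lid_handle (a point): middle of the lid's bow handle: a round bar 10 mm thick, 56 mm straight along this frame's y (parallel to the hinge pin), its axis 34 mm above the bell's flat top, legs 32 mm to either side. Shut, it is 161 mm above the table, 24 mm from the pot's axis on the nut's side (112 mm across and 84 mm up from the hinge pin). The frame turns with the lid, z pointing out of the bell's top
- sample_jar_center (a point): centre (half-way up) of the jar in the pot: upright, round, silver lid, 69 mm across, 99 mm high, 0.25 to 0.47 kg. It stands loose on the pot's inner floor, its top 115 mm above the table, 45 mm above the open rim; hidden until the lid is open. z is its axis
- row_jar_a: one of three loose jars in a row, like the sample (69 mm across, 99 mm high, silver lid); origin under its centre. It stands alone at the near end of the row, on the robot's side of the gap. Its x axis points along the row to the other two jars
- row_jar_a_center (a point): centre (half-way up) of that near-end jar
- row_jar_b_center (a point): centre (half-way up) of the like jar on the far side of the gap, 190 to 210 mm from the near-end jar, centre to centre; the sample belongs half-way between the two, in line with them
- row_jar_c_center (a point): centre (half-way up) of the last like jar of the row, 80 to 90 mm beyond the second
- gold_jar_center (a point): centre (half-way up) of a loose jar with a gold lid (70 mm across, 99 mm high) near the pot; a bystander
- tape_center (a point): centre of a loose roll of tape lying flat (92 mm across, 48 mm high); a bystander
- spray_center (a point): half-way up a loose standing spray bottle (56 x 120 mm, 272 mm high), its length along this frame's y; a bystander
There are look-alikes about, which are no part of the job. Leave any blue or green look-alike of the part that bears row_jar_b_center alone.

How it is judged:
On the way, in this order (a step that is already met when the one before it is completed fails the run):
1. the wing nut is backed off while the bolt still stands in the lug and the lid is shut (value of joint wing_nut above 2 rad and value of joint eyebolt below 0.3 rad and value of joint lid below 0.1 rad), for 0.05 s.
2. the eyebolt is swung out of the slotted lug (value of joint eyebolt above 0.9 rad and value of joint lid below 0.1 rad), for 0.2 s.
3. the lid is laid back (value of joint lid above 1.6 rad), for 0.2 s.
4. the jar is lifted clear of the pot (height (world z) of sample_jar_center above 0.115 m and contact force between sample_jar and the fingers above 1 N), for 0.05 s.
At the end, for the whole second after the job is handed in: The bolt hangs out of the lug (over 0.9 rad), the lid is back (over 1.6 rad), and the sample jar stands upright (within 0.1 rad) and still on the table between the first and second jar of the row: 74 to 135 mm from each, centre to centre, and within 25 mm of their line (value of joint eyebolt above 0.9 rad and value of joint lid above 1.6 rad and height (world z) of sample_jar_center between 0.046 and 0.054 m and angle between sample_jar_center's own z axis and vertical below 0.1 rad and linear speed of sample_jar below 0.02 m/s and y of sample_jar_center in the frame of row_jar_a between -0.025 and 0.025 m and horizontal distance between sample_jar_center and row_jar_a_center between 0.074 and 0.135 m and horizontal distance between sample_jar_center and row_jar_b_center between 0.074 and 0.135 m); the robot touches nothing.
It fails at once if the sample jar is tipped (angle between sample_jar_center's own z axis and vertical above 0.6 rad).
It fails at once if the sample jar is dropped outside the pot (height (world z) of sample_jar_center above 0.07 m and horizontal distance between sample_jar_center and test_pot above 0.1 m and contact force between sample_jar and the fingers below 0.3 N).
It fails at once if a jar of the row is shoved or knocked over (distance of any of row_jar_a_center, row_jar_b_center, row_jar_c_center from where it was at the start of the episode above 0.025 m).
It fails at once if a bystander (gold-lidded jar, tape roll, spray bottle) is shoved or knocked over (distance of any of gold_jar_center, tape_center, spray_center from where it was at the start of the episode above 0.03 m).
It also fails if it takes over 72 s, if anything falls off the work surface, if the arm or the gripper's body presses on something with over 40 N, if the wrist force passes 120 N, or if a joint passes its speed limit or range.

## Working session

There is one attempt and no reset: what is moved stays moved. The work goes in short steps, each a Python script; the robot and the scene stay as the last script left them, time stands still between calls to the robot, and variables do not carry over. Pictures are saved under pics/ and viewed, at most 10 in all, crops included, and the job is handed in when it is done.

```bash
ls; mkdir -p pics; python3 - <<'E'
from rig import *
import cv2,numpy as np
for n in("scene","top"):
    p,d=camera(n); cv2.imwrite(f"pics/{n}0.png",p[:,:,::-1]); np.savez(f"{n}0.npz",p=p,d=d)
    c=camera_params(n); print(n,c); print((d>0).mean())
print(sense()); print(camera_params("wrist"))
E
```

```text
pics
scene {'K': array([[458.80615651,   0.        , 253.54904515],
       [  0.        , 458.80615651, 181.33037539],
       [  0.        ,   0.        ,   1.        ]]), 'position': array([-0.16460067, -1.21519561,  0.89700652]), 'rotation': array([[ 0.81879891, -0.30240989,  0.48797194],
       [-0.57395491, -0.4134517 ,  0.70684755],
       [-0.01200486, -0.85883989, -0.51210344]])}
0.9960378011067709
top {'K': array([[448.99671072,   0.        , 259.0686279 ],
       [  0.        , 448.99671072, 193.79377489],
       [  0.        ,   0.        ,   1.        ]]), 'position': array([ 0.370866  , -0.12831202,  1.57933858]), 'rotation': array([[-2.59172082e-03, -9.90759400e-01,  1.35606397e-01],
       [-9.99808470e-01, -6.32954697e-05, -1.95708688e-02],
       [ 1.93986055e-02, -1.35631147e-01, -9.90569476e-01]])}
0.9960734049479166
{'time_s': 0.1, 'joint_pos': array([-1.21589095,  0.46935349, -0.04857565,  1.5335492 ,  0.02410356,
        1.14097067, -0.08231568]), 'qd': array([-0.00071178, -0.00115092, -0.00073886, -0.00271513, -0.00034306,
        0.00128016,  0.00054804]), 'joi
[... 401 characters left out ...]
ist_force': array([-0.14502934,  0.65571337,  0.32289634]), 'ft_torque': array([-0.0076547 ,  0.05350119, -0.03364002]), 'gripper_force': 0.0, 'finger_gap': 0.08537159373881749}
{'K': array([[325.9085672 ,   0.        , 255.47089713],
       [  0.        , 325.9085672 , 190.66438391],
       [  0.        ,   0.        ,   1.        ]]), 'tool_from_camera': array([[ 7.55522658e-05, -9.61272739e-01, -2.75598830e-01,
         7.05551995e-02],
       [ 9.99999986e-01,  1.14407424e-04, -1.24907908e-04,
         2.45167043e-05],
       [ 1.51601119e-04, -2.75598817e-01,  9.61272734e-01,
        -1.17298948e-01],
       [ 0.00000000e+00,  0.00000000e+00,  0.00000000e+00,
         1.00000000e+00]])}
```

View pics/scene0.png

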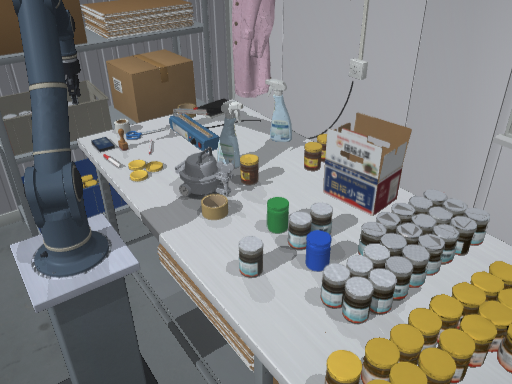

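View pics/top0.png

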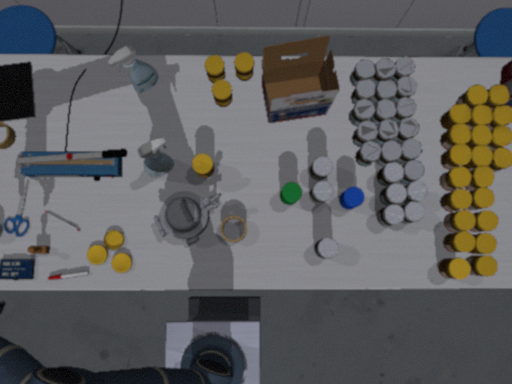

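The scene view shows the pot at (203,175), tape at (215,207), gold jar at (249,168), and the row: a (251,256), b (300,230), c (321,220). In the top view, the pot is at (185,215), jar a (327,248), b (322,190), c (322,167), tape (233,229), gold (203,164) and spray (155,155).

```bash
cat >h.py <<'E'
import numpy as np,cv2
from rig import *
def cloud(n,d,pose=None):
    c=camera_params(n);K=c["K"]
    v,u=np.mgrid[:d.shape[0],:d.shape[1]]
    X=np.stack([(u-K[0,2])/K[0,0]*d,(v-K[1,2])/K[1,1]*d,d],-1)
    if n=="wrist":
        T=c["tool_from_camera"]; X=X@T[:3,:3].T+T[:3,3]
        return X@pose["tcp_rot"].T+pose["position"]
    return X@c["rotation"].T+c["position"]
E
python3 - <<'E'
from h import *
out=[]
for n,(u0,u1,v0,v1) in dict(top=(140,240,175,255),scene=(165,265,135,215)).items():
    f=np.load(n+"0.npz"); p=f["p"];d=f["d"]
    out.append(cv2.resize(p[v0:v1,u0:u1,::-1],None,fx=7,fy=7,interpolation=cv2.INTER_CUBIC)[:,:])
    P=cloud(n,d); np.save(n+"P.npy",P)
cv2.imwrite("pics/pot.png",cv2.resize(np.vstack(out),(520,832))[:,:] if 0 else cv2.resize(np.hstack(out),(800,320)))
P=np.load("topP.npy");p=np.load("top0.npz")["p"]
# round things: lids near 0.099 by z
for nm,(u,v) in dict(a=(327,248),b=(322,190),c=(322,167),gold=(203,164),tape=(233,229),spray=(155,155),green=(291,193),blue=(352,198)).items():
    r=24
    Q=P[v-r:v+r,u-r:u+r].reshape(-1,3); zt=(.085,.115) if nm not in("tape","spray") else((.04,.056) if nm=="tape" else(.06,.4))
    c0=P[v,u]
    m=(Q[:,2]>zt[0])&(Q[:,2]<zt[1])&(np.hypot(*(Q[:,:2]-c0[:2]).T)<.05 if nm not in("tape","spray") else True)
    S=Q[m]; (cx,cy),rr=cv2.minEnclosingCircle(S[:,:2].astype(np.float32))
    print(nm,S[:,:2].mean(0),(cx,cy,rr),np.median(S[:,2]),len(S))
Q=P[175:255,140:240].reshape(-1,3)
for a,b in((.03,.06),(.06,.085),(.085,.115),(.115,.135),(.135,.18)):
    S=Q[(Q[:,2]>a)&(Q[:,2]<b)&(Q[:,1]<.25)]; print(a,b,len(S),S.mean(0),S.min(0),S.max(0))
print(P[300,100:400:60,2],P[150,250],P[230,270])
E
```

```text
a [ 0.39618713 -0.38417486] (0.3962787687778473, -0.38463377952575684, 0.035077523440122604) 0.09731059797008013 355
b [ 0.58566605 -0.37115975] (0.5941101908683777, -0.3718750774860382, 0.042305052280426025) 0.09684799966152413 339
c [ 0.66845942 -0.3714346 ] (0.6594529747962952, -0.3724559545516968, 0.04519377276301384) 0.09697119951577415 346
gold [0.67786706 0.03187535] (0.678034782409668, 0.03250231221318245, 0.03521612659096718) 0.09734594818909681 341
tape [ 0.46346637 -0.07054013] (0.46316075325012207, -0.0698520615696907, 0.04607435315847397) 0.04605842002930616 157
spray [0.6824523  0.17232712] (0.6907514333724976, 0.17812654376029968, 0.057831887155771255) 0.20417232343977865 780
green [ 0.5816085  -0.26698798] (0.5821282267570496, -0.26752185821533203, 0.03493334352970123) 0.09762208591287824 338
blue [ 0.56599051 -0.4746305 ] (0.5662804841995239, -0.4749010503292084, 0.03527887910604477) 0.09687386693713462 342
0.03 0.06 200 [ 0.46459238 -0.00680206  0.0470464 ] [ 0.40934639 -0.09000831  0.03047377] [0.6491876  0.08995745 0.0596562 ]
0.06 0.085 917 [0.50318852 0.09200497 0.07939378] [ 0.41881425 -0.02695399  0.0602469 ] [0.64378657 0.19272115 0.08499449]
0.085 0.115 237 [0.5043716  0.06987932 0.09738907] [ 0.43449668 -0.02386442  0.08503724] [0.58147612 0.18465321 0.11495517]
0.115 0.135 837 [0.5083776  0.08776136 0.1251775 ] [ 0.45245296 -0.03307674  0.11504628] [0.57181339 0.14643078 0.13498062]
0.135 0.18 99 [0.52434734 0.05772959 0.15632262] [ 0.484614   -0.02699895  0.13526491] [0.56774112 0.12688062 0.17026273]
[-0.7909786  -0.78758556 -0.708156   -0.80859729 -0.7921724 ] [ 0.74687368 -0.12729392 -0.00328595] [ 0.45870044 -0.19762819 -0.00061963]
```

View pics/pot.png

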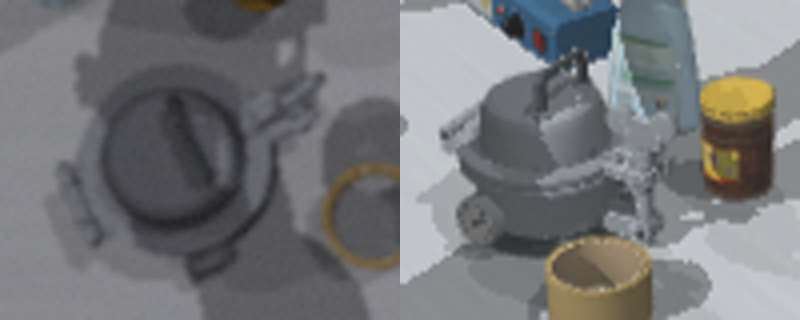

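The crop shows the wing nut at upper right of the pot, the hinge at the left, the handle across the line between them and the dial gauge towards the robot. The blade looks roughly radial. I'll look closer with the wrist camera.

```bash
cat >>h.py <<'E'
def Rdown(psi,tilt=None):
    "tool down, tool x at heading psi"
    c,s=np.cos(psi),np.sin(psi); x=np.array([c,s,0]); z=np.array([0,0,-1.]); return np.stack([x,np.cross(z,x),z],1)
E
python3 - <<'E'
from h import *
movep([0.53,0.05,0.40],Rdown(np.pi/2))
s=sense(); p,d=camera("wrist"); np.savez("w0.npz",p=p,d=d,R=s["tcp_rot"],t=s["position"])
P=cloud("wrist",d,s); np.save("wP.npy",P)
print(s["time_s"],s["position"],s["joint_pos"])
# rectified orthographic view with 1mm px, of height
big=cv2.resize(p[:,:,::-1],(768,576)); cv2.imwrite("pics/w0.png",big)
Q=P.reshape(-1,3);
S=Q[(Q[:,2]>.122)&(Q[:,2]<.132)]; print("tabl",np.median(Q[np.abs(Q[:,2])<.006,2]))
def circ(S,r0,c0,tol):
    from scipy.optimize import least_squares
    f=least_squares(lambda q:np.hypot(S[:,0]-q[0],S[:,1]-q[1])-q[2],[*c0,r0],loss="soft_l1",f_scale=.002); return f.x
c0=np.array([.505,.09])
# flange annulus outer edge: per-angle max radius of points z .07-.09
for it in range(4):
    D=Q[:,:2]-c0; r=np.hypot(*D.T); a=np.arctan2(D[:,1],D[:,0])
    E=[]
    for k in np.arange(-np.pi,np.pi,.1):
        m=(np.abs(a-k)<.05)&(Q[:,2]>.07)&(Q[:,2]<.09)&(r<.09)
        if m.sum()>5: E.append(Q[m][np.argmax(r[m])])
    E=np.array(E); f=circ(E,.08,c0,0); c0=f[:2]
print("pot centre flange",f,np.median(E[:,2]))
H=Q[(Q[:,2]>.152)&(Q[:,2]<.175)&(np.hypot(*(Q[:,:2]-c0).T)<.06)]
(m,ev)=cv2.PCACompute(H[:,:2].astype(np.float32),None); print("handle",len(H),m,ev[0],H[:,2].max(),np.ptp((H[:,:2]-m)@ev[0]))
N=Q[(Q[:,2]>.1)&(Q[:,2]<.145)&(np.hypot(*(Q[:,:2]-c0).T)>.072)&(np.hypot(*(Q[:,:2]-c0).T)<.16)]
N=N[(N[:,1]<.08)]
for lo,hi in((.1,.115),(.115,.145),(.126,.145)):
    M=N[(N[:,2]>lo)&(N[:,2]<hi)]
    (m,ev)=cv2.PCACompute(M[:,:2].astype(np.float32),None);print("nut",lo,len(M),m,ev[0],M[:,2].max(),np.ptp((M[:,:2]-m)@ev[0]),np.ptp((M[:,:2]-m)@ev[1]),M.min(0),M.max(0))
E
```

```text
2.4333 [0.53000633 0.05150861 0.39959184] [-0.65299261  0.13693806  0.54742057  1.68598378 -0.07302695  1.33974803
 -0.09033246]
tabl -0.0006293867903419681
pot centre flange [0.50813509 0.09586585 0.08006789] 0.07961457668453914
handle 602 [[0.51943517 0.07402398]] [0.9056836  0.42395428] 0.16779547344215834 0.07273989928198815
nut 0.1 48 [[0.5713655  0.00607993]] [0.907065  0.4209905] 0.11445065254993553 0.13532021224895616 0.04337634473854492 [ 0.54533861 -0.01787807  0.10002539] [0.66283858 0.0620329  0.11445065]
nut 0.115 444 [[ 5.5362058e-01 -3.1760221e-04]] [-0.55185795  0.83393806] 0.1391104286855669 0.06744343686110656 0.009376620803315121 [ 0.53365091 -0.0312012   0.11500936] [0.57529635 0.0269278  0.13911043]
nut 0.126 389 [[ 0.5533809  -0.00073821]] [-0.5495224  0.835479 ] 0.1391104286855669 0.06731220350487416 0.009186390787368333 [ 0.53365091 -0.0312012   0.12609885] [0.57458912 0.02628033 0.13911043]
```

View pics/w0.png

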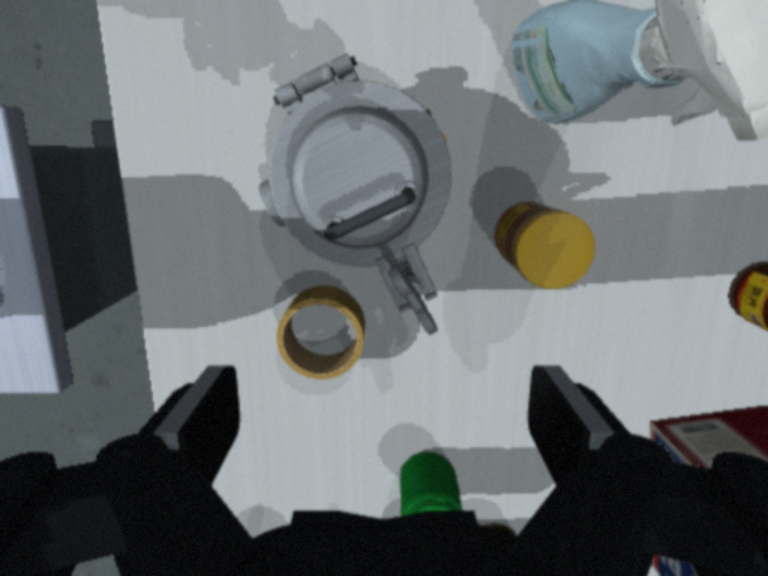

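The wrist view gives a pot axis at (.508,.096), with the nut direction at −64.9°, and the blade centre at (.5535,−.001) with heading −56.6°. These agree with the given geometry. Next I check IK for the twist, then approach and grip.

```bash
cat >>h.py <<'E'
C=np.array([.5081,.0959]); hu=np.arctan2(-.9057,.424); U=np.array([np.cos(hu),np.sin(hu),0]); V=np.array([-U[1],U[0],0]) # U: towards nut
N0=np.array([.5536,-.0010,.123]); b0=np.arctan2(-.8346,.5512)
E
python3 - <<'E'
from h import *
for k in (0,.5,1,1.5,2,2.5,3.15):
    for off in (0,-2*np.pi):
        q=inverse_kinematics(N0+[0,0,.008+.0021*k],Rdown(b0+k)); 
    print(k,None if q is None else np.round(q,2))
for hh in(b0,b0+np.pi): print(inverse_kinematics(N0+[0,0,.1],Rdown(hh)))
# lid arc & jar
Hg=np.array([*C,.077])-.088*U
for a in(0,.5,1,1.4,1.7):
    g=2.498-a; p=Hg+.140*(-U*np.cos(g)+np.array([0,0,np.sin(g)])); p=Hg-U*.14*np.cos(g)+np.array([0,0,.14*np.sin(g)])
    for hh in (hu,hu+np.pi):
        q=inverse_kinematics(p+[0,0,.006],Rdown(hh+np.pi/2*0)) ; print(a,np.round(p,3),None if q is None else np.round(q,2))
    # closing must be along U: tool y = ±U -> tool x = ±V
        q=inverse_kinematics(p+[0,0,.006],Rdown(hh+np.pi/2)) ; print("  yU",None if q is None else np.round(q,2))
E
```

```text
0 [-0.69  0.54  0.83  1.98 -0.53  0.85 -2.12]
0.5 [-0.63  0.5   0.74  1.98 -0.46  0.83 -1.69]
1 [-0.59  0.49  0.68  1.97 -0.42  0.82 -1.23]
1.5 [-0.53  0.47  0.6   1.97 -0.36  0.81 -0.79]
2 [-0.5   0.45  0.55  1.97 -0.33  0.81 -0.32]
2.5 [-0.47  0.45  0.52  1.97 -0.3   0.8   0.16]
3.15 [-0.44  0.44  0.47  1.96 -0.27  0.8   0.77]
[-0.7510894   0.40291394  0.88607673  1.89950812 -0.36677476  1.0102111
 -2.26263687]
[-0.48078449  0.32559039  0.51045728  1.8865507  -0.18969248  0.97699823
  0.69768902]
0 [0.518 0.074 0.161] [-0.87  0.42  0.83  2.02 -0.4   0.87 -2.52]
  yU [-0.71  0.37  0.61  2.01 -0.28  0.84 -1.08]
0 [0.518 0.074 0.161] [-0.59  0.34  0.45  2.01 -0.2   0.83  0.41]
  yU [-0.44  0.33  0.26  2.   -0.12  0.83  1.9 ]
0.5 [0.495 0.123 0.204] [-1.19  0.42  1.12  2.01 -0.46  0.99 -2.54]
  yU [-0.81  0.27  0.59  2.   -0.19  0.92 -1.26]
0.5 [0.495 0.123 0.204] [-0.69  0.26  0.43  1.99 -0.14  0.92  0.25]
  yU [-0.55  0.25  0.27  1.98 -0.08  0.92  1.77]
1 [0.466 0.185 0.217] [-1.42  0.47  1.28  2.02 -0.52  1.04 -2.59]
  yU [-0.91  0.24  0.53  2.   -0.15  0.94 -1.44]
1 [0.466 0.185 0.217] [-0.79  0.23  0.39  1.99 -0.11  0.94  0.09]
  yU [-0.67  0.22  0.24  1.99 -0.06  0.94  1.61]
1.4 [0.444 0.233 0.202] [ 0.34  0.49 -1.17  1.95  0.52  1.05  2.52]
  yU [-0.97  0.25  0.48  2.02 -0.15  0.91 -1.55]
1.4 [0.444 0.233 0.202] [-0.87  0.24  0.35  2.01 -0.11  0.91 -0.02]
  yU [-0.75  0.24  0.21  2.   -0.06  0.91  1.51]
1.7 [0.429 0.264 0.177] [ 0.26  0.54 -1.17  1.97  0.59  1.03  2.39]
  yU [-1.    0.29  0.44  2.03 -0.16  0.85 -1.6 ]
1.7 [0.429 0.264 0.177] [-0.91  0.28  0.33  2.03 -0.12  0.85 -0.08]
  yU [-0.79  0.27  0.19  2.02 -0.07  0.85  1.44]
```

```bash
python3 - <<'E'
from h import *
command_gripper(.045,60)
movep(N0+[0,0,.07],Rdown(b0)); move_l(N0+[0,0,.008],feed=.12,until_force=15)
print(sense()["position"],sense()["tcp_rot"][:,0])
command_gripper(0); s=sense(); print("grip",s["finger_gap"],s["gripper_force"],s["wrist_force"],s["ft_torque"])
if .005<s["finger_gap"]<.014:
    for k in np.linspace(0,3.15,10)[1:]:
        movep(N0+[0,0,.008+.0021*k],Rdown(b0+k))
        s=sense(); print(round(k,2),np.round(s["wrist_force"],1),np.round(s["ft_torque"],2),round(s["finger_gap"],4),round(s["time_s"],1))
p,d=camera("top"); np.savez("top1.npz",p=p,d=d)
E
```

```text
[ 0.55405502 -0.0012674   0.13139548] [ 5.50919618e-01 -8.34558054e-01  6.54662493e-04]
grip 0.008169014521458384 61.57023875042796 [-1.07085757 -0.28620563  6.37996881] [-0.21247416  0.52729285 -0.06895734]
0.35 [-3.5 -2.2  7.8] [-0.33  0.89  0.07] 0.0079 6.3
0.7 [-4.8 -3.3  8.9] [-0.66  1.12  0.07] 0.0078 6.6
1.05 [-5.  -4.1  8.3] [-0.82  1.17  0.05] 0.0077 7.0
1.4 [-3.9 -5.7  9.3] [-1.18  1.04  0.09] 0.0079 7.4
1.75 [-3.2 -6.7  8.2] [-1.47  0.88  0.12] 0.0077 7.8
2.1 [-1.2 -7.9  5.8] [-1.67  0.56  0.07] 0.0074 8.2
2.45 [ 0.  -8.8  4.8] [-1.76  0.23  0.08] 0.0078 8.6
2.8 [ 2.2 -7.7  4.8] [-1.76 -0.09  0.08] 0.0077 9.0
3.15 [ 2.4 -6.9  3.3] [-1.71 -0.44  0.09] 0.0079 9.3
```

```bash
python3 - <<'E'
from h import *
from scipy.spatial.transform import Rotation as Ro
k=3.15; T0=N0+[0,0,.008+.0021*k]; R0=Rdown(b0+k); Hb=np.array([*(N0[:2]),.018])
for a in (.08,.16,.25,.35,.45,.55,.65):
    M=Ro.from_rotvec(V*a).as_matrix()
    try: movep(Hb+M@(T0-Hb),M@R0)
    except Unreachable as e: print(a,e); break
    s=sense(); print(a,np.round(s["wrist_force"],1),np.round(s["ft_torque"],2),round(s["finger_gap"],4),round(s["time_s"],1))
    if np.linalg.norm(s["wrist_force"])>35: break
E
```

```text
0.08 [-0.9 -3.5  7.6] [-1.12  0.17 -0.01] 0.0076 9.7
0.16 [-1.5 -3.   8.3] [-0.8   0.4   0.14] 0.0079 9.9
0.25 [-2.  -3.5  9.3] [-0.74  0.53  0.15] 0.0077 10.2
0.35 [-0.7 -4.4  8.1] [-0.85  0.41  0.18] 0.0078 10.4
0.45 [ 1.2 -4.5  6.9] [-0.99  0.21  0.25] 0.0075 10.7
0.55 [ 1.2 -6.2  6.8] [-1.15  0.06  0.25] 0.0078 10.9
0.65 [ 0.7 -5.9  6.1] [-1.01  0.    0.25] 0.0077 11.2
```

```bash
python3 - <<'E'
from h import *
command_gripper(.045); s=sense()
move_l(s["position"]-.07*s["tcp_rot"][:,2],feed=.15)
sleep(.5)
hd=np.array([*(C+.0245*U[:2]),.161]); R=Rdown(hu+np.pi/2)
q=inverse_kinematics(hd+[0,0,.15],R); print(q)
movep(hd-.0*U+[0,0,.15],R)
s=sense(); p,d=camera("wrist"); P=cloud("wrist",d,s); Q=P.reshape(-1,3)
cv2.imwrite("pics/w1.png",p[:,:,::-1]); print(s["time_s"],s["position"])
D=Q[:,:2]-C; r=D@U[:2]; t=D@V[:2]
m=(np.abs(t)<.05)&(r>.13)&(r<.27)&(Q[:,2]>.015); print("bolt",m.sum(),r[m].min() if m.any() else 0,r[m].max() if m.any() else 0,Q[m,2].max() if m.any() else 0)
m=(np.abs(t)<.045)&(np.abs(r-.024)<.035)&(Q[:,2]>.150)&(Q[:,2]<.175); print("handle r,t,z",m.sum(),np.median(r[m]),t[m].min(),t[m].max(),np.percentile(Q[m,2],95))
E
```

```text
[-0.28525548  0.17257034  0.07319756  1.82225177 -0.01377549  1.14725911
 -1.34043442]
14.725 [0.51853536 0.07337955 0.31080507]
bolt 1317 0.130316315868796 0.23468800536935555 0.08137308630190951
handle r,t,z 978 0.02482822707990545 -0.03614828148903669 0.03705061243258786 0.16623644922346043
```

View pics/w1.png

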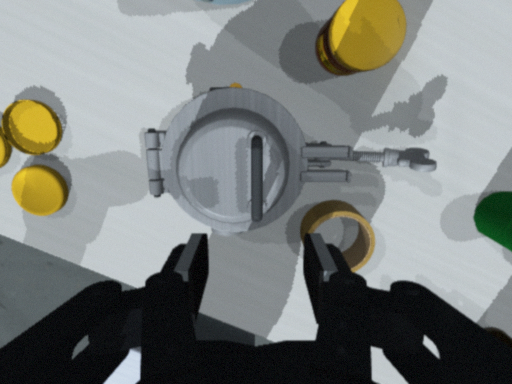

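The bolt lies out at its stop (nut at about (410,158)) and the handle is straight below at (257,178). Next: the lid.

```bash
python3 - <<'E'
from h import *
hd=np.array([*(C+.0245*U[:2]),.161]); R=Rdown(hu+np.pi/2)
Hg=np.array([*C,.077])-.088*U; rel=hd-Hg; x0=rel@U; z0=rel[2]; rad=np.hypot(x0,z0); g0=np.arctan2(z0,x0)
print(x0,z0,rad)
move_l(hd+[0,0,.007],R,feed=.12,until_force=15); print(sense()["position"][2])
command_gripper(0,40); s=sense(); print("grip",s["finger_gap"],s["gripper_force"])
if .006<s["finger_gap"]<.015:
    for a in np.arange(.14,1.69,.14):
        g=g0+a; p=Hg+U*rad*np.cos(g)+[0,0,rad*np.sin(g)+.007]
        movep(p,R); s=sense()
        print(round(a,2),np.round(s["wrist_force"],1),round(s["finger_gap"],4),round(s["time_s"],1))
        if np.linalg.norm(s["wrist_force"])>45 or s["finger_gap"]<.006: break
E
```

```text
0.11249999999999999 0.084 0.14040032051245466
0.168711519066472
grip 0.008005317828689865 38.99386167526245
0.14 [ 3.7 -4.7  0.2] 0.0086 16.8
0.28 [ 3.8 -5.2  1.1] 0.0084 17.0
0.42 [ 2.9 -8.   5. ] 0.0085 17.3
0.56 [ 0.3 -5.8  8.5] 0.0084 17.5
0.7 [-0.  -6.5 11.1] 0.008 17.8
0.84 [ 0.4 -4.5 11.2] 0.0085 18.0
0.98 [-1.1 -1.2  9.7] 0.0085 18.3
1.12 [-0.8 -0.4  8.3] 0.0086 18.5
1.26 [1.3 1.4 7.3] 0.0079 18.8
1.4 [3.2 2.1 3.2] 0.0085 19.0
1.54 [4.3 2.3 1.1] 0.0084 19.3
1.68 [4.  2.5 1.6] 0.0082 19.5
```

```bash
python3 - <<'E'
from h import *
command_gripper(.026); s=sense()
move_l(s["position"]+[0,0,.09],feed=.15); command_gripper(.085)
movep([*(C+.02*U[:2]),.33],Rdown(hu+np.pi))
s=sense(); p,d=camera("wrist"); P=cloud("wrist",d,s); Q=P.reshape(-1,3)
cv2.imwrite("pics/w2.png",p[:,:,::-1]); print(s["time_s"])
m=(np.abs(Q[:,2]-.115)<.008)&(np.hypot(*(Q[:,:2]-C).T)<.06); S=Q[m]
print("jar",m.sum(),S.mean(0),cv2.minEnclosingCircle(S[:,:2].astype(np.float32)))
D=Q[:,:2]-C; r=D@U[:2]; t=D@V[:2]
m=(r<-.03)&(r>-.3)&(np.abs(t)<.1)&(Q[:,2]>.13); print("lid",m.sum(),r[m].max() if m.any() else 0,Q[m,2].max() if m.any() else 0)
G=np.array([.492,-.378,.2])
for hh in(0,np.pi): print(inverse_kinematics(G,Rdown(hh)))
t,_=camera("top"); cv2.imwrite("pics/t2.png",t[:,:,::-1])
P=cloud("top",_)
for nm,(u,v) in dict(a=(327,248),b=(322,190),c=(322,167),gold=(203,164),tape=(233,229)).items():
    Q=P[v-24:v+24,u-24:u+24].reshape(-1,3); z=.097 if nm!="tape" else .046
    S=Q[(np.abs(Q[:,2]-z)<.01)&(np.hypot(*(Q[:,:2]-P[v,u,:2]).T)<(.041 if nm!="tape" else .06))]; print(nm,S.mean(0))
E
```

```text
22.9417
jar 7 [0.49967951 0.09285398 0.12208145] ((0.5068045258522034, 0.09792900085449219), 0.05969580262899399)
lid 5507 -0.030017984415695417 0.44725135268749927
[ 0.23456636  0.46027959  0.48239084  1.75289025 -0.24915721  0.98933302
 -0.75870702]
[ 0.4786844   0.43146387  0.14589002  1.73805512 -0.07339894  0.97736714
  2.22326062]
a [ 0.39627569 -0.38417294  0.0970798 ]
b [ 0.58561399 -0.37127109  0.0971012 ]
c [ 0.66980908 -0.37132164  0.09722712]
gold [0.67792846 0.03203616 0.09757744]
tape [ 0.46413972 -0.0715713   0.04626692]
```

View pics/w2.png

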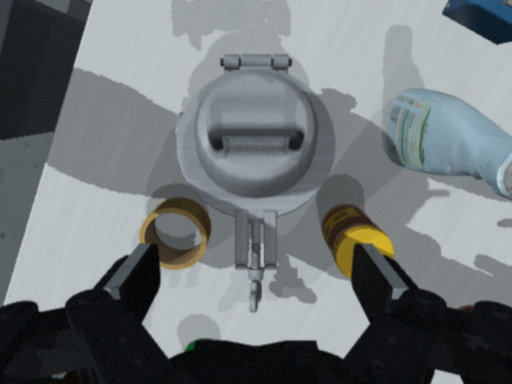

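The lid is shut again: the picture shows the bell closed and the handle at (258,143), with the bolt still out at (255,285). The open lid's lug end stands about 0.29 m high, and my crossing move swept through it and knocked the lid closed. I'll repeat the opening, retreating outward and up, and cross well above it.

```bash
python3 - <<'E'
from h import *
hd=np.array([*(C+.0245*U[:2]),.161]); R=Rdown(hu+np.pi/2)
Hg=np.array([*C,.077])-.088*U; rel=hd-Hg; x0=rel@U; z0=rel[2]; rad=np.hypot(x0,z0); g0=np.arctan2(z0,x0)
command_gripper(.045)
movep(hd+[0,0,.1],R); move_l(hd+[0,0,.007],feed=.12,until_force=15); print(sense()["position"])
command_gripper(0,40); s=sense(); print("grip",s["finger_gap"],s["gripper_force"])
assert .006<s["finger_gap"]<.015
for a in np.arange(.14,1.69,.14):
    g=g0+a; p=Hg+U*rad*np.cos(g)+[0,0,rad*np.sin(g)+.007]
    movep(p,R); s=sense()
    if np.linalg.norm(s["wrist_force"])>45 or s["finger_gap"]<.006: print("bad",a,s["wrist_force"],s["finger_gap"]); raise SystemExit
command_gripper(.026); p=sense()["position"]
move_l(p+[0,0,.045],feed=.12)
try: move_l(p-.04*U+[0,0,.15])
except Unreachable: print("unr"); move_l(p+[0,0,.15])
p=sense()["position"]
try: move_l([*p[:2],.44],feed=.25)
except Unreachable: print("unr2")
s=sense(); print(s["position"],s["joint_pos"],s["time_s"])
t,d=camera("scene"); cv2.imwrite("pics/s3.png",t[60:300,90:350,::-1].repeat(2,0).repeat(2,1))
P=cloud("scene",d).reshape(-1,3); D=P[:,:2]-C; r=D@U[:2]; tt=D@V[:2]
m=(np.abs(tt)<.05)&(r<-.06)&(r>-.18)&(P[:,2]>.2)&(P[:,2]<.33); print("lid up pts",m.sum(),P[m].max(0) if m.any() else 0)
E
```

```text
[0.51906203 0.07380253 0.1686247 ]
grip 0.008329628319343732 39.01344358921051
[0.41303956 0.29954341 0.43926219] [-7.01133835e-01  8.58291623e-02 -9.89512794e-03  1.63456132e+00
  9.20110659e-04  1.42253228e+00 -1.84469322e+00] 31.525
lid up pts 283 [0.50776991 0.23067871 0.28889662]
```

View pics/s3.png

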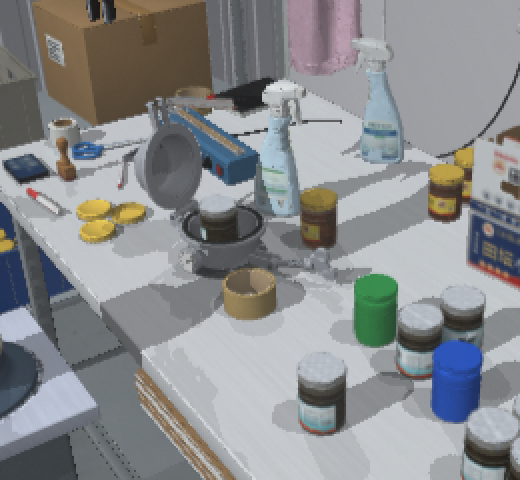

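The lid now lies back (disc at (170,165)), the bolt is out at (320,265) and the sample jar stands in the pot at (218,215). I cross high and measure the jar.

```bash
python3 - <<'E'
from h import *
movep([*(C+.05*U[:2]),.44],Rdown(hu+np.pi)); command_gripper(.085)
s=sense(); p,d=camera("wrist"); P=cloud("wrist",d,s); Q=P.reshape(-1,3); print(s["joint_pos"],s["time_s"])
m=(np.abs(Q[:,2]-.115)<.008)&(np.hypot(*(Q[:,:2]-C).T)<.05); S=Q[m]
print("jar",m.sum(),S.mean(0),np.median(S[:,2]),cv2.minEnclosingCircle(S[:,:2].astype(np.float32)))
D=Q[:,:2]-C; r=D@U[:2]
m=(r<-.05)&(r>-.25)&(np.abs(D@V[:2])<.1)&(Q[:,2]>.15); print("lid",m.sum(),r[m].max() if m.any() else 0)
for z in(.2,.105):
  for hh in(hu+np.pi,hu): print(np.round(inverse_kinematics([*S.mean(0)[:2],z],Rdown(hh)),2))
t,d=camera("top"); P=cloud("top",d); Q=P[130:180,130:180].reshape(-1,3); m=(Q[:,2]>.06)&(Q[:,2]<.3); print("spray",Q[m].mean(0))
E
```

```text
[-0.33408103  0.1179334   0.18069442  1.59957172 -0.02139099  1.42598608
  0.28628905] 34.025
jar 2217 [0.50173293 0.09657634 0.11409779] 0.1141050516922068 ((0.5021347999572754, 0.09601543843746185), 0.034949347376823425)
lid 1578 -0.094998131112033
[-0.38  0.26  0.13  1.99 -0.04  0.89  0.21]
[-1.13  0.45  1.12  2.02 -0.49  0.97 -2.46]
[-0.37  0.4   0.12  2.07 -0.07  0.68  0.24]
[-0.81  0.48  0.69  2.09 -0.46  0.73 -2.53]
spray [0.69462014 0.16381429 0.2598667 ]
```

```bash
python3 - <<'E'
from h import *
J=np.array([.5020,.0962]); R=Rdown(hu+np.pi)
movep([*J,.22],R); hit=move_l([*J,.104],feed=.12,until_force=12); print(hit,sense()["position"])
command_gripper(.05,50); s=sense(); print("grip",s["finger_gap"],s["gripper_force"],s["position"])
assert s["finger_gap"]>.06 and s["gripper_force"]>10
move_l([*J,.29],feed=.12); s=sense(); print(s["wrist_force"],s["gripper_force"],s["time_s"])
# viewing height for gap
G=np.array([.4915,-.3777]); A=np.array([.5,-.15])
for hh in(.068,.068+np.pi): print(np.round(inverse_kinematics([*G,.29],Rdown(hh)),2),np.round(inverse_kinematics([*G,.09],Rdown(hh)),2))
E
```

```text
False [0.50265013 0.09633296 0.10471857]
grip 0.06702289789270732 55.489551198159006 [0.50250694 0.09631808 0.10525608]
[ 0.33964584  0.08570445 -3.93776646] 56.8973719306814 38.1583
[ 0.07  0.41  0.72  1.66 -0.29  1.18 -0.65] [ 0.11  0.65  0.67  1.84 -0.54  0.84 -0.44]
[ 0.31  0.36  0.37  1.65 -0.14  1.16  2.35] [ 0.44  0.57  0.21  1.82 -0.16  0.77  2.37]
```

```bash
python3 - <<'E'
from h import *
G=np.array([.4915,-.3777]); R=Rdown(.068)
movep([*G,.27],R); s=sense(); print(s["gripper_force"],s["position"],s["time_s"])
move_l([*G,.105],feed=.12); sleep(.2)
hit=move_l([*G,.085],feed=.02,until_force=4); s=sense(); print(hit,s["position"],s["wrist_force"],s["gripper_force"])
command_gripper(.085); print(sense()["finger_gap"])
p=sense()["position"]; move_l([*p[:2],.30],feed=.12)
move_l([p[0]-.02,p[1]+.12,.42])
s=sense(); print(s["time_s"]); t,d=camera("top"); cv2.imwrite("pics/t5.png",cv2.resize(t[120:280,120:380,::-1],(780,480))); P=cloud("top",d)
for nm,(u,v) in dict(a=(327,248),j=(325,219),b=(322,190),c=(322,167),gold=(203,164)).items():
    Q=P[v-24:v+24,u-24:u+24].reshape(-1,3)
    S=Q[(np.abs(Q[:,2]-.097)<.01)&(np.hypot(*(Q[:,:2]-P[v,u,:2]).T)<.041)]; print(nm,S.mean(0),len(S))
E
```

```text
56.89672480824811 [ 0.49272524 -0.37588631  0.2697272 ] 39.8917
True [ 0.49146816 -0.3775627   0.08934044] [-0.103354    1.07846194  5.21452994] 57.761264721120824
0.08478353872515035
45.9
a [ 0.395554   -0.38519446  0.09685181] 342
j [nan nan nan] 0
b [nan nan nan] 0
c [ 0.66973152 -0.37107051  0.09682835] 329
gold [0.67806001 0.03214393 0.09727629] 338<stdin>:12: RuntimeWarning: Mean of empty slice.
  ret = um.true_divide(
```

View pics/t5.png

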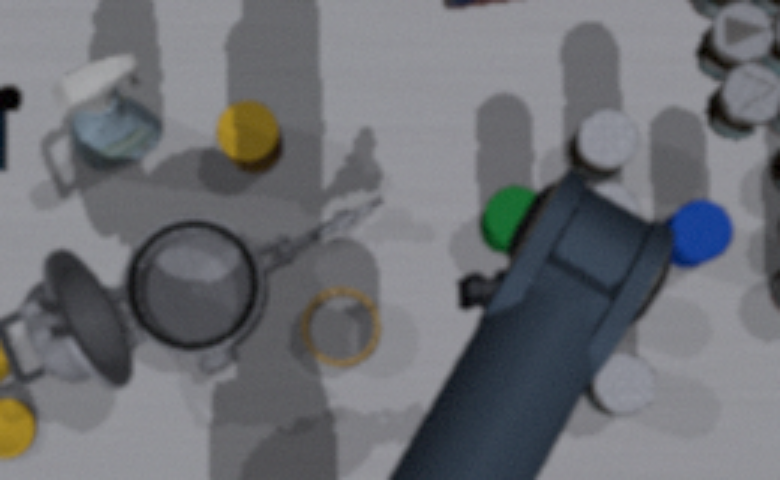

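The pot is open and empty, the bolt is out at (330,225) and the lid is back at (90,315). The arm hides the placed jar, so I move aside and check.

```bash
python3 - <<'E'
from h import *
movep([.5,-.06,.44],Rdown(.7)); sleep(.3)
t,d=camera("top"); P=cloud("top",d); X={}
for nm,(u,v) in dict(a=(327,248),j=(325,219),b=(322,190),c=(322,167)).items():
    Q=P[v-24:v+24,u-24:u+24].reshape(-1,3)
    S=Q[(np.abs(Q[:,2]-.097)<.01)&(np.hypot(*(Q[:,:2]-P[v,u,:2]).T)<.041)]; X[nm]=S.mean(0) if len(S) else np.full(3,9); print(nm,X[nm],len(S))
da,db=[np.linalg.norm((X["j"]-X[k])[:2]) for k in"ab"]; print(da,db,sense()["time_s"])
if .08<da<.12 and .08<db<.12: print(finish_job())
E
```

```text
a [ 0.39619203 -0.3841402   0.09682812] 355
j [ 0.48966439 -0.3776124   0.09700813] 349
b [ 0.5854261  -0.3711189   0.09695419] 337
c [ 0.66996605 -0.37155601  0.09682886] 332
0.09370002345682289 0.09598161100258988 47.1167
the job is handed in; nothing more can be done
None
```

I handed the job in at about 47 s with the sample jar upright in the gap, 94 mm from the near jar and 96 mm from the far one. The bolt is out and the lid is back; I knocked the lid shut once by accident after first opening it and had to reopen it. No verdict was returned.

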